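Clip the washed slicer inserts back into their storage tray

TASK

The two washed inserts of the vegetable slicer lie on the chopping board on the hob. Put them back in the white storage tray, each flat in the compartment made for its length: tip it in until its tongue stops under the green lip (the grey liners are clipped in a little forward or back, so feel for it), lay it down, and press its thumb pad until the orange catch has snapped back fully over its end. Do not force them, and leave the soap dispenser, the mug and the spice jar where they are.

Things in the scene. Friction and masses are not known exactly. Their poses are not given: they have to be found in the camera images.
- slicer: slicing insert, 60 g: green frame 92 x 44 x 9 mm round a plain steel panel with one slanting blade. Origin: centre of the frame's underside; x along its length to the tongue, z up when right way up. A green tongue 11 mm long, 24 wide, 3 thick runs on from the +x end, flush with the underside. The last 22 mm at the -x end is the ribbed thumb pad. Grip across the 44 mm at mid-length.
- grater: grating insert, 60 g: green frame 76 x 44 x 9 mm round a steel panel with rows of dark-holed teeth. Origin: centre of the frame's underside; x along its length to the tongue, z up when right way up. Tongue (11 x 24 x 3 mm) at the +x end, flush with the underside, and ribbed thumb pad (22 mm) at the -x end as on the slicing insert.
- slicer_tongue (a point): middle of the tip of the slicing insert's tongue: 57 mm along x from the insert's origin, 1.5 mm above its underside
- grater_tongue (a point): middle of the tip of the grating insert's tongue: 49 mm along x from the insert's origin, 1.5 mm above its underside
- tray: white plastic tray fixed on the worktop, 152 x 242 mm (x, y), deck 14 mm high; origin: centre of its underside, z up. Two compartments at right angles, each with a grey lift-out liner that clips in at varying depth. Tray floor z = 4 mm; inserts rest on the liner's rails at z = 8 mm. A finger channel 56 mm wide crosses each compartment at its middle: 32 mm free each side of a seated insert.
- slicer_seat (a point): fixed point of the tray at y = +64 mm, rail height, axes as the tray's: where a seated slicing insert's origin is if the long compartment's liner stands mid-way. The compartment lies along the tray's x with the lip at its -x end: the insert lies with its x along the tray's -x. Sideways 1.5 mm play each way, between deck edges 6 mm above the rails.
- grater_seat (a point): fixed point of the tray at y = -55.5 mm, rail height, axes as the tray's: where a seated grating insert's origin is if the short compartment's liner stands mid-way. The compartment lies along the tray's y with the lip at its +y end, in mid-tray: the insert lies with its x along the tray's +y. Sideways as in the long compartment.
- slicer_catch (a joint): orange spring catch (m) on the long compartment's liner, at the end away from the lip: 0 at rest, up to 0.006 pushed back; spring 2 N + 0.4 N per mm. Its nose hangs 3.5 mm over a seated insert's pad end, 9.8 to 18.5 mm above the rails, with a 60 degree ramp: about 5 to 12 N down on the pad snaps the insert under it, and the catch springs back to 0. Walls 18 mm high flank it, 1.5 mm off the insert.
- grater_catch (a joint): the same catch on the short liner. Each liner (rails, lip, stop, catch together) is clipped in firmly up to 8 mm either way of mid-way along its compartment, not reported: feel for the stop. Beyond a seated frame's tongue end: lip edge 4.5 mm, stop wall 12.5 mm; 1.5 mm play. Lip 7.5 to 11 mm above the rails; a tongue goes under with the insert tipped 12 to 18 degrees.
- board: wooden chopping board 230 x 340 x 22 mm lying fixed on the cold hob; origin: centre of its underside; its top, on which the inserts lie, is at world z = 28 mm
- soap: black soap dispenser with a steel-grey pump, 68 mm across, 172 high, on the worktop right of the tray; origin: centre of its underside; leave alone
- mug: white mug with a leaf pattern, 92 mm across with handle 127, 95 high, on the worktop right of the tray; origin: centre of its underside; leave alone
- spice: glass spice jar with a dark lid, 41 mm across, 105 high, at the left end of the board; origin: centre of its underside; leave alone

How it is judged (in metres and radians):
At the end, for the whole second after the job is handed in: Both inserts lie right way up and flat (within 0.03 rad) on the rails of their own compartments, tongue under the lip: origin within 1.5 mm in height and 11 mm horizontally of its seat point, tongue at the lip's end; both catches are back within 1 mm of rest and the inserts are still (z of slicer in the frame of slicer_seat between -0.0015 and 0.0015 m and horizontal distance between slicer and slicer_seat below 0.011 m and x of slicer_tongue in the frame of slicer_seat below -0.043 m and angle between each of slicer, grater's own z axis and vertical below 0.03 rad and value of joint each of slicer_catch, grater_catch below 0.001 m and linear speed of each of slicer, grater below 0.01 m/s and z of grater in the frame of grater_seat between -0.0015 and 0.0015 m and horizontal distance between grater and grater_seat below 0.011 m and y of grater_tongue in the frame of grater_seat above 0.035 m); the robot touches nothing.
It fails at once if an insert is forced against the tray with more than 75 N (contact force between any of slicer, grater and tray above 75 N).
It fails at once if the soap dispenser, the mug or the spice jar is moved more than 30 mm (distance of any of soap, mug, spice from where it was at the start of the episode above 0.03 m).
It also fails if it takes over 72 s, if anything falls off the work surface, if the arm or the gripper's body presses on something with over 40 N, if the wrist force passes 120 N, or if a joint passes its speed limit or range.

ROBOT

A 6-joint arm with a two-finger parallel gripper is mounted at the origin on a cart in front of the work surface, level with it; the furniture and walls round the work are solid. World frame = base frame: x ahead of the robot, y to its left, z up, the work surface at z = 0. Lengths are in m, angles in degrees, forces in N, time in s.
With the tool pointing down it reaches from about 0.325 to 0.85 m from the base axis. Payload 15.5 kg.
Tool frame: the origin (TCP) lies between the finger pads; the fingertips stand arm.tip_extent ahead of it and the grasp point (between the pads) lies 5 mm behind it (arm.tip_extent is the distance from the TCP to the fingertips, in m); z points along the fingers, y is the line along which they close (so a half turn about z gives the same grasp; the last joint's range is limited). The gripper opens to 91 mm and grips with 3 to 60 N. Pads are 32 mm wide; open, the fingers measure 118 mm over their backs; the gripper's body (76 mm by 178 mm) begins 60 mm behind the grasp point.
Start: joints at [65.346, 28.281, 77.091, -0, 74.628, -5.472], TCP at [0.205, 0.59, 0.228] pointing down, gripper open.
Joint ranges: [-166.48, 166.48], [-47.26, 123.95], [12.59, 153.08], [-70.14, 250.14], [6.76, 159.57], [-176.63, 176.63]. Speed limits (degrees/s): [108.29, 108.29, 147.25, 172.46, 172.46, 172.46].

INTERFACE

Orientations are given as a 3x3 rotation matrix whose columns are the frame's x, y, z axes.
In Python, from rig import arm, hand, kin, telemetry, optics gives the robot as it stands. Calls block until the motion is done:
- arm.move_to(position, orientation): joint-space move of the TCP to a pose.
- arm.move_l(position, orientation=None, feed=0.15): straight line of the TCP; orientation=None keeps the orientation; feed is the mean speed in m/s.
- arm.move_joints(angles): joint-space move.
- hand.grip(opening): finger opening in m; the grip force is fixed at half the most; returns when the fingers have stopped.
- arm.sleep(seconds).
- kin.solve_ik(position, orientation): joint angles nearest the present ones, or None.
- telemetry.observe(): the state.
- optics.snapshot(name): name is "scene" or "side" or "wrist"; returns the picture (384x512x3 uint8, red, green, blue); there is no depth.
- optics.get_calibration(name): a dict with "intrinsics" (3x3 intrinsics, pixels), "cam_to_world" (4x4, takes a point from camera to world coordinates). Camera axes: x right, y down, z forward; pixel columns grow to the right and rows downward; lengths in m; the calibration is good to about 2 mm. The wrist camera is an equidistant fisheye: a pixel r from the principal point sees the ray r / f radians off the axis. A picture is of the moment at which its call begins: read the wrist's pose just before it. get_calibration takes no time and is no camera call; for the wrist camera it gives the pose at the moment of the call.
A pose or a line that the arm cannot do raises arm.Unreachable and nothing moves.
- arm.sign_off(): hands the job in; it is judged then, once.
Trained networks look in the newest picture that a camera, given by its name, has taken for a name from the list of things; names that differ only in an ending like _2 or _b are one class to them, and where a whole thing is asked for, a point or a joint stands for the part that bears it (a point fixed in the world has none). Each returns a list of dicts, best first, with "conf" (0 to 1); they miss things now and then, are a little off and sometimes report something else, mostly with a low value. They report only what shows in the picture. A call takes as long as a camera call.
- optics.spot_in(target, camera): "extent" ([left, top, right, bottom] in pixels, round what is visible of it).
- optics.masks_of(target, camera): "mask" (384x512 bool, what is visible of it) and "extent" ([left, top, right, bottom] in pixels, round what is visible of it).
The state is a dict: "t": time; "joint_positions": joint angles; "dq": joint speeds; "tau": joint torques, N m; "ee_pos": TCP position; "tool_rot": TCP orientation; "force": force on the tool from outside, world axes, zero at the start; "torque": the same for the moment, N m; "width": finger opening in m; "grasp_force": force on a finger pad.
Only numpy, scipy, OpenCV 4.12 (cv2) and the standard library are available. Lean on these libraries where they do the work, as an engineer would, in place of code of your own. Each camera call takes 0.05 s, during which the arm holds its last target. There are 200 camera calls.

## Working session

There is one attempt and no reset: what is moved stays moved. The work goes in short steps, each a Python script; the robot and the scene stay as the last script left them, time stands still between calls to the robot, and variables do not carry over. Pictures are saved under pics/ and viewed, at most 10 in all, crops included, and the job is handed in when it is done.

```bash
mkdir -p pics; ls
python3 - <<'E'
from rig import arm,hand,kin,telemetry,optics
import cv2,numpy as np
print(telemetry.observe(),arm.tip_extent)
ims=[]
for n in ["scene","side"]:
    im=optics.snapshot(n); np.save(f"pics/{n}0.npy",im); ims.append(im)
    c=optics.get_calibration(n); print(n,np.round(c["intrinsics"],1).tolist(),np.round(c["cam_to_world"],3).tolist())
    for t in ["slicer","grater","tray","board","soap","mug","spice","slicer_tongue","slicer_catch","grater_catch"]:
        print(t,[(np.round(d["extent"]).tolist(),round(d["conf"],2)) for d in optics.spot_in(t,n)[:2]])
    cv2.imwrite(f"pics/{n}0.png",cv2.resize(im[:,:,::-1],(800,600),interpolation=cv2.INTER_CUBIC))
E
```

```text
pics
rig.py
{'t': 0.0, 'joint_positions': array([ 6.53464666e+01,  2.83147154e+01,  7.71273023e+01,  5.30179080e-04,
        7.46293207e+01, -5.47239828e+00]), 'dq': array([ 0.0189831 ,  0.04068094,  0.02945414, -0.01845385,  0.04652362,
        0.1105226 ]), 'tau': array([-3.49980081e-03, -8.78841233e+01, -3.81850576e+01,  7.03589036e-02,
        5.31067431e-02, -1.22181614e-04]), 'ee_pos': array([0.20519318, 0.58996498, 0.22733908]), 'tool_rot': array([[-9.44483758e-01,  3.28557684e-01, -5.27473511e-04],
       [ 3.28558083e-01,  9.44483094e-01, -1.12787392e-03],
       [ 1.27618171e-04, -1.23856428e-03, -9.99999225e-01]]), 'force': array([-0.02115563, -0.00873018,  0.33988767]), 'torque': array([-0.02484805,  0.00171911,  0.00500262]), 'grasp_force': 0.0, 'width': 0.09104962956287933} 0.014
scene [[350.3, 0.0, 249.2], [0.0, 350.3, 188.8], [0.0, 0.0, 1.0]] [[-0.873, -0.224, 0.433, -0.085], [-0.487, 0.426, -0.763, 1.027], [-0.013, -0.877, -0.481, 0.713], [0.0, 0.0, 0.0, 1.0]]
slicer [([202.0, 226.0, 216.0, 235.0], 0.62)]
grater []
tray [([257.0, 177.0, 298.0, 211.0], 0.59)]
board [(
[... 210 characters left out ...]
cer_tongue []
slicer_catch [([144.0, 235.0, 164.0, 271.0], 0.64)]
grater_catch []
side [[409.5, 0.0, 251.6], [0.0, 409.5, 192.0], [0.0, 0.0, 1.0]] [[-0.947, -0.179, 0.267, 0.089], [-0.321, 0.563, -0.762, 1.163], [-0.014, -0.807, -0.59, 0.964], [0.0, 0.0, 0.0, 1.0]]
slicer [([218.0, 242.0, 245.0, 256.0], 0.89)]
grater [([208.0, 262.0, 232.0, 273.0], 0.89)]
tray [([247.0, 192.0, 272.0, 213.0], 0.76)]
board [([161.0, 226.0, 268.0, 332.0], 0.7)]
soap [([257.0, 122.0, 267.0, 150.0], 0.57)]
mug [([256.0, 125.0, 266.0, 147.0], 0.71), ([264.0, 116.0, 283.0, 138.0], 0.69)]
spice [([176.0, 266.0, 193.0, 303.0], 0.79)]
slicer_tongue [([205.0, 262.0, 234.0, 274.0], 0.44)]
slicer_catch []
grater_catch []
```

View pics/scene0.png

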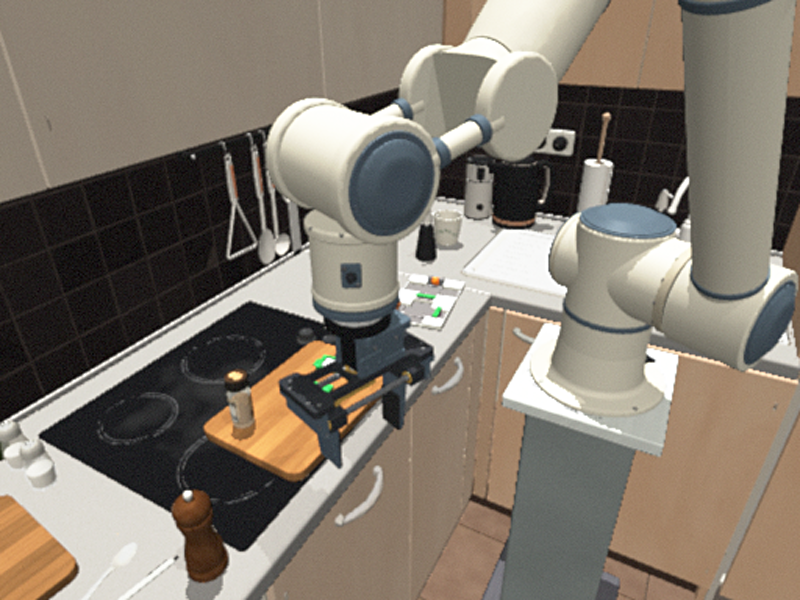

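View pics/side0.png

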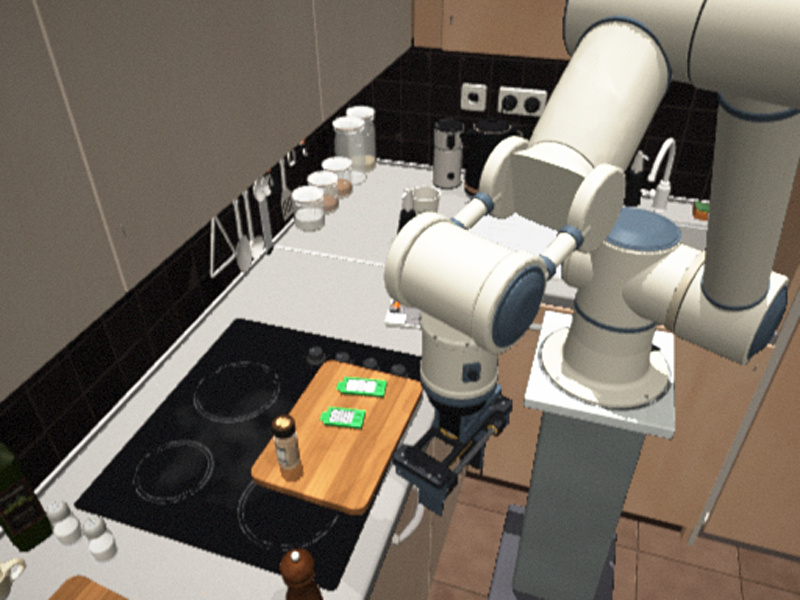

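The scene picture shows the arm partly hiding the board. The side picture shows both inserts on the board (800 px view: the slicer at about (362,386), the grater at (343,418)), the jar at (285,445), and the tray mostly hidden behind the arm near (400,310). Next I'll locate these roughly and look with the wrist camera.

```bash
cat > h.py <<'E'
from rig import arm,hand,kin,telemetry,optics
import cv2,numpy as np
from scipy.spatial.transform import Rotation as Rn
def ray(cal,uv,fish):
    K=cal["intrinsics"];T=cal["cam_to_world"]
    x=(uv[0]-K[0,2])/K[0,0];y=(uv[1]-K[1,2])/K[1,1]
    if fish:
        r=np.hypot(x,y);d=np.array([x/r*np.sin(r),y/r*np.sin(r),np.cos(r)]) if r>1e-9 else np.array([0,0,1.])
    else: d=np.array([x,y,1.])
    d=T[:3,:3]@d
    return T[:3,3],d/np.linalg.norm(d)
def onz(cal,uv,z,fish=False):
    o,d=ray(cal,uv,fish);return o+d*(z-o[2])/d[2]
def proj(cal,P):
    K=cal["intrinsics"];T=cal["cam_to_world"]
    p=(np.atleast_2d(P)-T[:3,3])@T[:3,:3]
    r=np.hypot(p[:,0],p[:,1]);th=np.arctan2(r,p[:,2])
    return np.c_[K[0,2]+K[0,0]*th*p[:,0]/r,K[1,2]+K[1,1]*th*p[:,1]/r]
def tri(rays):
    A=np.zeros((3,3));b=np.zeros(3)
    for o,d in rays:
        M=np.eye(3)-np.outer(d,d);A+=M;b+=M@o
    return np.linalg.solve(A,b)
def down(yaw): # tool pointing down, x axis at yaw deg
    a=np.deg2rad(yaw);x=np.array([np.cos(a),np.sin(a),0]);z=np.array([0,0,-1.])
    return np.c_[x,np.cross(z,x),z]
E
python3 - <<'E'
from h import *
c=optics.get_calibration("side")
for n,uv,z in [("slicer",(231,249),.037),("grater",(220,267),.037),("spice",(184,303),.028),("tray",(260,202),.014)]:
    print(n,onz(c,uv,z).round(3))
c=optics.get_calibration("scene")
print("tray",onz(c,(277,194),.014).round(3),"soap",onz(c,(273,166),0),"mug",onz(c,(286,157),0))
c=optics.get_calibration("wrist");print(c["intrinsics"].round(1).tolist(),c["cam_to_world"].round(3).tolist())
im=optics.snapshot("wrist");cv2.imwrite("pics/w0.png",im[:,:,::-1])
for t in ["slicer","grater","spice","tray"]: print(t,[(np.round(d["extent"]).tolist(),round(d["conf"],2)) for d in optics.spot_in(t,"wrist")[:2]])
for y in (-90,90,0,180):
    for p in ([.45,.25,.3],[.45,.0,.3],[.35,.5,.25]): 
        q=kin.solve_ik(np.array(p),down(y)); print(y,p,None if q is None else np.round(q,0))
E
```

```text
slicer [0.472 0.282 0.037]
grater [0.476 0.366 0.037]
spice [0.524 0.518 0.028]
tray [ 0.468 -0.011  0.014]
tray [ 0.423 -0.094  0.014] soap [ 0.56595531 -0.35367861  0.        ] mug [ 0.55436226 -0.48051422  0.        ]
[[297.3, 0.0, 260.2], [0.0, 297.3, 193.4], [0.0, 0.0, 1.0]] [[0.33, 0.901, 0.281, 0.124], [0.944, -0.315, -0.098, 0.618], [-0.0, 0.297, -0.955, 0.384], [0.0, 0.0, 0.0, 1.0]]
slicer []
grater []
spice []
tray [([0.0, 335.0, 22.0, 367.0], 0.63), ([6.0, 373.0, 22.0, 383.0], 0.31)]
-90 [0.45, 0.25, 0.3] [  22.   15.   86.   -0.   78. -158.]
-90 [0.45, 0.0, 0.3] [ -8.  10.  94.  -0.  76. 172.]
-90 [0.35, 0.5, 0.25] [  49.   26.   78.   -0.   76. -131.]
90 [0.45, 0.25, 0.3] [22. 15. 86. -0. 78. 22.]
90 [0.45, 0.0, 0.3] [-8. 10. 94. -0. 76. -8.]
90 [0.35, 0.5, 0.25] [49. 26. 78. -0. 76. 49.]
0 [0.45, 0.25, 0.3] [ 22.  15.  86.  -0.  78. 112.]
0 [0.45, 0.0, 0.3] [-8. 10. 94. -0. 76. 82.]
0 [0.35, 0.5, 0.25] [ 49.  26.  78.  -0.  76. 139.]
180 [0.45, 0.25, 0.3] [ 22.  15.  86.  -0.  78. -68.]
180 [0.45, 0.0, 0.3] [ -8.  10.  94.  -0.  76. -98.]
180 [0.35, 0.5, 0.25] [ 49.  26.  78.  -0.  76. -41.]
```

View pics/w0.png

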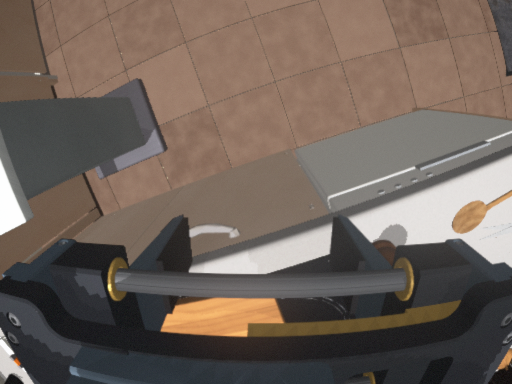

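The wrist view mostly shows floor and the gripper. The board strip is at the bottom, and the camera sees ahead along tool +x. I'll move over the board and the tray, taking two views of each.

```bash
cat > look.py <<'E'
from h import *
import pickle
out={}
for k,p in {"b1":[.46,.22,.25],"b2":[.46,.28,.25],"t1":[.44,-.13,.24],"t2":[.44,-.19,.24]}.items():
    arm.move_to(np.array(p),down(90)); arm.sleep(.15)
    c=optics.get_calibration("wrist");im=optics.snapshot("wrist")
    d={t:optics.masks_of(t,"wrist")[:2] for t in (["slicer","grater"] if k[0]=="b" else ["tray","slicer_catch"])}
    out[k]=(c,im,d)
    for t in d: print(k,t,[(np.round(e["extent"]).tolist(),round(e["conf"],2)) for e in d[t]])
pickle.dump(out,open("look.pkl","wb"))
print(telemetry.observe()["t"])
a=cv2.resize(out["b1"][1][:240,100:420],(800,600),interpolation=cv2.INTER_CUBIC)
b=cv2.resize(out["t1"][1][:240,100:420],(800,600),interpolation=cv2.INTER_CUBIC)
cv2.imwrite("pics/b1.png",a[:,:,::-1]);cv2.imwrite("pics/t1.png",b[:,:,::-1])
E
python3 look.py
```

```text
b1 slicer [([228.0, 114.0, 316.0, 158.0], 0.82)]
b1 grater [([242.0, 41.0, 315.0, 85.0], 0.94)]
b2 slicer [([233.0, 159.0, 310.0, 204.0], 0.56)]
b2 grater [([243.0, 87.0, 315.0, 130.0], 0.72)]
t1 tray [([197.0, 54.0, 334.0, 245.0], 0.69)]
t1 slicer_catch [([302.0, 93.0, 314.0, 108.0], 0.52)]
t2 tray [([196.0, 12.0, 341.0, 204.0], 0.85)]
t2 slicer_catch [([304.0, 47.0, 312.0, 64.0], 0.76)]
6.4167
```

View pics/b1.png

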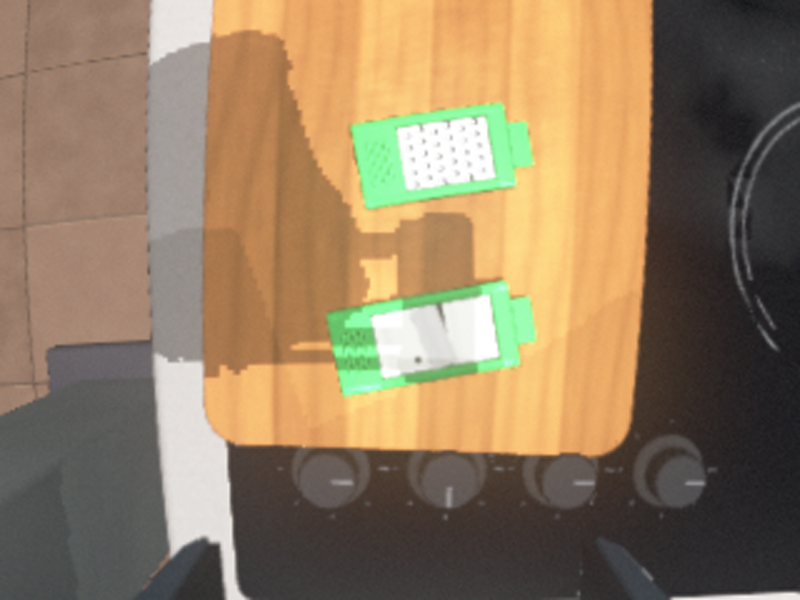

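View pics/t1.png

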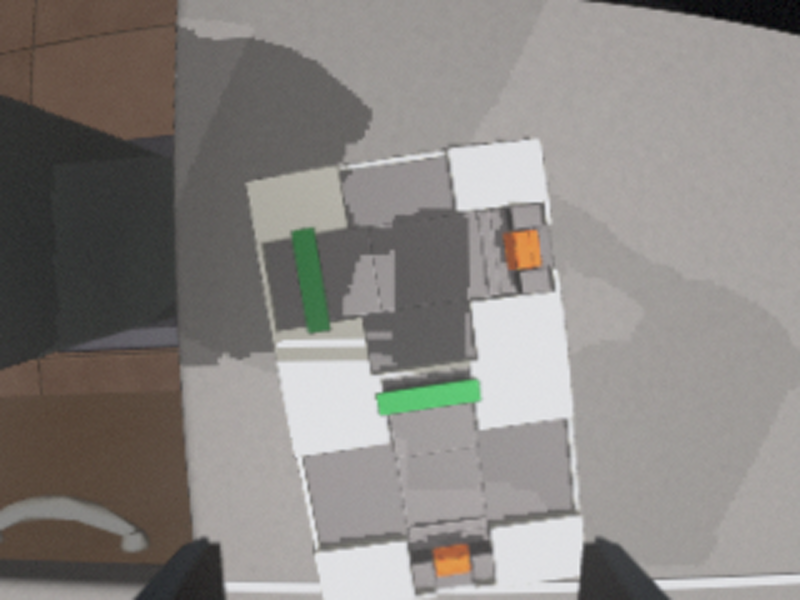

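Board view: both inserts are right way up, tongues toward +x and yawed about +8° (800 px crop: slicer centre (425,338), grater centre (435,158)). Tray view: the long compartment is at the top with its green lip at (310,280) and catch at (523,248). The short compartment is below with its lip at (428,397) and catch at (450,560). I'll rectify these to metric images and fit them.

```bash
cat > fit.py <<'E'
from h import *
import pickle
out=pickle.load(open("look.pkl","rb")); S=2000 # px per m
def ortho(c,im,z,x0,y0,w,h):
    # rows: y decreasing ; cols: x increasing
    X,Y=np.meshgrid(x0+np.arange(int(w*S))/S,y0+h-np.arange(int(h*S))/S)
    uv=proj(c,np.c_[X.ravel(),Y.ravel(),np.full(X.size,z)]).astype(np.float32).reshape(*X.shape,2)
    return cv2.remap(im,uv[...,0],uv[...,1],cv2.INTER_LINEAR)
def px2w(p,x0,y0,h): return np.array([x0+p[0]/S,y0+h-p[1]/S])
def colour(o,lo,hi): return cv2.inRange(cv2.cvtColor(o,cv2.COLOR_RGB2HSV),lo,hi)
def rects(m,x0,y0,h,amin,k=None):
    r=[]
    for c in cv2.findContours(m,cv2.RETR_EXTERNAL,cv2.CHAIN_APPROX_NONE)[0]:
        if cv2.contourArea(c)<amin: continue
        f=np.zeros_like(m);cv2.drawContours(f,[c],-1,255,-1)
        if k: f=cv2.morphologyEx(f,cv2.MORPH_OPEN,cv2.getStructuringElement(cv2.MORPH_ELLIPSE,(k,k)))
        cc=max(cv2.findContours(f,cv2.RETR_EXTERNAL,cv2.CHAIN_APPROX_NONE)[0],key=cv2.contourArea)
        (cx,cy),wh,_=R=cv2.minAreaRect(cc);b=cv2.boxPoints(R);e=[b[1]-b[0],b[2]-b[1]];L=max(e,key=np.linalg.norm)
        a=np.degrees(np.arctan2(-L[1],L[0]));a=(a+90)%180-90
        r.append((px2w((cx,cy),x0,y0,h),a,np.array(sorted(wh))/S*1000))
    return r
if __name__=="__main__":
    B=(.38,.2,.2,.25);T=(.33,-.21,.22,.3)
    for k in ("b1","b2"):
        c,im,_=out[k];print(k,"cam",c["cam_to_world"][:3,3].round(4))
        o=ortho(c,im,.037,*B);m=colour(o,(45,90,60),(80,255,255))
        for r in rects(m,B[0],B[1],B[3],2500,56): print(" insert",r[0].round(4),round(r[1],2),r[2].round(1))
    for k in ("t1","t2"):
        c,im,d=out[k];print(k,"cam",c["cam_to_world"][:3,3].round(4))
        o=ortho(c,im,.014,*T)
        if k=="t2": cv2.imwrite("pics/to.png",o[:,:,::-1]); 
        o2=ortho(c,im,.019,*T)
        for r in rects(colour(o2,(45,80,30),(80,255,255)),T[0],T[1],T[3],300): print(" lip",r[0].round(4),round(r[1],2),r[2].round(1))
        o3=ortho(c,im,.0265,*T)
        for r in rects(colour(o3,(5,150,80),(18,255,255)),T[0],T[1],T[3],150): print(" catch",r[0].round(4),round(r[1],2),r[2].round(1))
        mk=d["tray"][0]["mask"].astype(np.uint8)*255
        for r in rects((ortho(c,mk,.014,*T)>127).astype(np.uint8)*255,T[0],T[1],T[3],20000): print(" tray",r[0].round(4),round(r[1],2),r[2].round(1))
E
python3 fit.py
```

```text
b1 cam [0.4582 0.3049 0.4064]
 insert [0.4728 0.2666] 10.54 [43.5 98.3]
 insert [0.4775 0.3584] 9.64 [43.5 82. ]
b2 cam [0.4585 0.3636 0.4064]
 insert [0.4722 0.2669] 10.05 [44.  96.7]
 insert [0.4772 0.3587] 9.46 [43.3 81. ]
t1 cam [ 0.4387 -0.0452  0.3965]
 lip [ 0.4527 -0.1152] 8.5 [12.3 52.9]
 lip [ 0.393  -0.0548] -81.47 [11.5 52.2]
 catch [ 0.466  -0.2028] 5.19 [14.7 17.3]
 catch [ 0.4987 -0.039 ] -80.54 [15.7 17.9]
 tray [ 0.4516 -0.105 ] -80.96 [155.  234.6]
t2 cam [ 0.4384 -0.1052  0.3964]
 lip [ 0.4529 -0.1159] 7.4 [12.  52.9]
 lip [ 0.393  -0.0551] -81.35 [11.6 52. ]
 catch [ 0.4663 -0.203 ] 0.0 [13.  17.5]
 catch [ 0.4986 -0.0395] -80.54 [16.1 18.7]
 tray [ 0.451  -0.1048] -81.91 [154.9 233.3]
```

View pics/to.png

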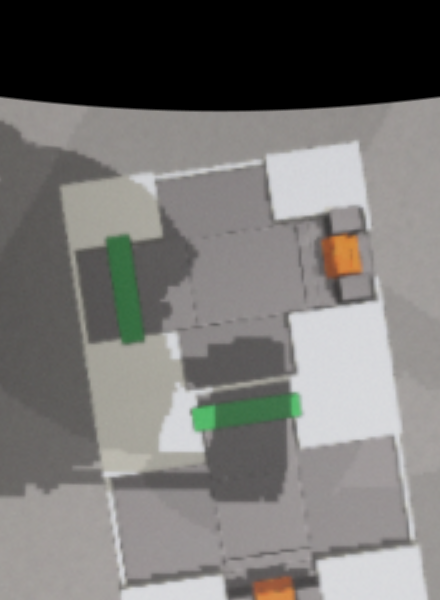

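The rectified tray view shows long-compartment features at lip (125,290) and catch (342,255), and the short-compartment lip at (247,411). The tray yaw is about 8.4°. To cancel any camera offset I'll take one view turned nearly half round, and refine the insert fit with the tongue cut off.

```bash
cat > fit2.py <<'E'
from fit import *
def inserts(keys=("b1","b2"),B=(.38,.2,.2,.25)):
    for k in keys:
        c,im,_=out[k];o=ortho(c,im,.037,*B)
        m=colour(o,(45,90,60),(80,255,255));f=np.zeros_like(m)
        for cc in cv2.findContours(m,cv2.RETR_EXTERNAL,cv2.CHAIN_APPROX_NONE)[0]:
            if cv2.contourArea(cc)>2500: cv2.drawContours(f,[cc],-1,255,-1)
        h,w=f.shape;M=cv2.getRotationMatrix2D((w/2,h/2),-9.5,1)
        g=cv2.morphologyEx(cv2.warpAffine(f,M,(w,h)),cv2.MORPH_OPEN,np.ones((64,3),np.uint8))
        g=cv2.warpAffine(g,cv2.invertAffineTransform(M),(w,h))
        for r in rects((g>127).astype(np.uint8)*255,B[0],B[1],B[3],2500): print(k,"insert",r[0].round(4),round(r[1],2),r[2].round(1))
if __name__=="__main__":
    inserts()
    arm.move_to(np.array([.44,-.03,.24]),down(-80));arm.sleep(.15)
    T=(.33,-.24,.22,.3)
    c=optics.get_calibration("wrist");im=optics.snapshot("wrist");out["t3"]=(c,im,{})
    arm.move_to(np.array([.44,-.0,.24]),down(-80));arm.sleep(.15)
    c=optics.get_calibration("wrist");im=optics.snapshot("wrist");out["t4"]=(c,im,{})
    pickle.dump(out,open("look.pkl","wb"))
    for k in ("t1","t2","t3","t4"):
        c,im,_=out[k]
        L=[r for r in rects(colour(ortho(c,im,.019,*T),(45,80,30),(80,255,255)),T[0],T[1],T[3],300)]
        C=[r for r in rects(colour(ortho(c,im,.0265,*T),(5,150,80),(18,255,255)),T[0],T[1],T[3],150)]
        for n,A in (("lip",L),("catch",C)):
            for r in A: print(k,n,r[0].round(4),round(r[1],1),r[2].round(1))
    print(telemetry.observe()["t"])
    # reachability of planned poses
    def chk(n,p,R):
        q=kin.solve_ik(np.array(p),R);print(n,None if q is None else np.round(q,0))
    u=8.4
    chk("gs",[.47,.266,.043],down(190));chk("gg",[.475,.358,.043],down(10))
    for th in (15,3):
        R=(Rn.from_euler('z',u+180,degrees=True)*Rn.from_euler('y',th,degrees=True)).as_matrix()
        chk("ps",[.44,-.05,.04],np.c_[-R[:,0],R[:,1],-R[:,2]])
        R=(Rn.from_euler('z',u+90,degrees=True)*Rn.from_euler('y',th,degrees=True)).as_matrix()
        chk("pg",[.46,-.165,.04],np.c_[R[:,0],-R[:,1],-R[:,2]])
    chk("press s",[.52,-.04,.04],down(98));chk("press g",[.465,-.2,.04],down(8))
E
python3 fit2.py
```

```text
b1 insert [0.4695 0.2655] 10.65 [43.6 90.7]
b1 insert [0.4742 0.3575] 9.61 [43.8 74.6]
b2 insert [0.4689 0.2659] 10.3 [44.2 89.5]
b2 insert [0.4741 0.3578] 9.87 [43.7 74.6]
t1 lip [ 0.4527 -0.1152] 8.5 [12.3 52.9]
t1 lip [ 0.393  -0.0548] -81.5 [11.5 52.2]
t1 catch [ 0.466  -0.2031] 7.6 [15.  17.4]
t1 catch [ 0.4987 -0.039 ] -80.5 [15.7 17.9]
t2 lip [ 0.4529 -0.1159] 7.4 [12.  52.9]
t2 lip [ 0.393  -0.0551] -81.3 [11.6 52. ]
t2 catch [ 0.4664 -0.2047] 9.0 [15.1 17.9]
t2 catch [ 0.4986 -0.0395] -80.5 [16.1 18.7]
t3 lip [ 0.4529 -0.1156] 8.7 [11.9 52.9]
t3 lip [ 0.3932 -0.0551] -81.5 [11.8 53.2]
t3 catch [ 0.4663 -0.2054] 8.1 [13.7 17.8]
t3 catch [ 0.4992 -0.0394] -82.4 [14.6 18.2]
t4 lip [ 0.4529 -0.1154] 8.5 [11.9 52.8]
t4 lip [ 0.3931 -0.0549] -81.6 [11.8 52.7]
t4 catch [ 0.466  -0.2044] 7.6 [14.8 17.7]
t4 catch [ 0.5003 -0.0391] -80.5 [13.1 17.6]
9.95
gs [ 23.  36.  99.  -0.  44. -77.]
gg [ 31.  39.  91.  -0.  50. 111.]
ps [-20.  31. 125.  35.  12.  28.]
pg [-17.  34. 112. -28.  30.  -2.]
ps [-15.  32. 116.   2.  30.  64.]
pg [-25.  34. 108.  -4.  37. -30.]
press s [-11.  36. 102.  -0.  42. -19.]
press g [-30.  35. 104.  -0.  41.  52.]
```

The views agree within about 0.5 mm. The tray yaw is 8.5°, and both liner positions are estimated. Now I'll grasp the slicer, carry it over, and feel for the stop.

```bash
cat > job.py <<'E'
from h import *
import json
U=np.array([.98902,.14781,0]);V=np.array([-.14781,.98902,0]);TY=8.5;RAIL=.008
CFG={"slicer":dict(c=[.4692,.2657],yaw=10.4,s=-1,tipL=.057,tyaw=TY+180,d=-U,n0=.1125*-1,stop=-.3786),
     "grater":dict(c=[.4742,.3577],yaw=9.7,s=1,tipL=.049,tyaw=TY+90,d=V,n0=.43085,stop=-.1792)}
class Job:
    def __init__(s,n):
        s.n=n;s.__dict__.update(CFG[n]); s.h=.015
    def rot(s,th,yaw=None):
        R=(Rn.from_euler('z',s.tyaw if yaw is None else yaw,degrees=True)*Rn.from_euler('y',th,degrees=True)).as_matrix()
        return R,np.c_[s.s*R[:,0],-s.s*R[:,1],-R[:,2]]
    def tip(s,a,z):  # a = coordinate along insertion direction d (stop at s.stop), world z of tongue underside at tip
        side=V*s.n0 if s.n=="slicer" else U*s.n0
        return s.d*a+side+np.array([0,0,z])
    def pose(s,a,z,th):
        R,T=s.rot(th);return s.tip(a,z)-R@[s.tipL,0,0]+R@[0,0,s.h],T
    def grasp(s):
        _,T=s.rot(0,s.yaw);p=np.array([*s.c,.13])
        hand.grip(.068);arm.move_to(p,T);arm.move_l([*s.c,.043],feed=.12);arm.sleep(.1)
        hand.grip(.03);o=telemetry.observe();print("grip w",o["width"],"F",o["grasp_force"],"ee",o["ee_pos"].round(4))
        s.h=float(o["ee_pos"][2]-.028);json.dump(s.h,open(s.n+".h","w"))
        arm.move_l([*s.c,.15],feed=.2)
    def load(s): s.h=json.load(open(s.n+".h"));return s
def obs(): return telemetry.observe()
def show(t,f0=None):
    o=obs();f=o["force"]-(0 if f0 is None else f0);print(t,"t",round(o["t"],2),"F",f.round(1),"w",round(o["width"],4),"ee",o["ee_pos"].round(4));return o
E
python3 - <<'E'
from job import *
j=Job("slicer");j.grasp()
TH=13.5
a0=j.stop-.014   # tip 14 mm short of stop
for z in (.10,.011):
    p,T=j.pose(a0,z,TH);q=kin.solve_ik(p,T);print(z,p.round(3),None if q is None else q.round(0))
p,T=j.pose(a0,.10,TH);arm.move_to(p,T);arm.sleep(.2);o=show("above");print("target",p.round(4))
im=optics.snapshot("side");cv2.imwrite("pics/s1.png",cv2.resize(im[140:300,170:350],(720,640))[:600,:,::-1])
E
```

```text
grip w 0.043720644237191054 F 29.98666673898697 ee [0.4693 0.2657 0.0431]
0.1 [ 0.456 -0.046  0.128] [-18.  20. 117.  11.  31.  55.]
0.011 [ 0.456 -0.046  0.039] [-18.  32. 122.  23.  15.  42.]
above t 18.54 F [ 0.6  0.5 -1.2] w 0.044 ee [ 0.4564 -0.0454  0.128 ]
target [ 0.4563 -0.0456  0.1279]
```

View pics/s1.png

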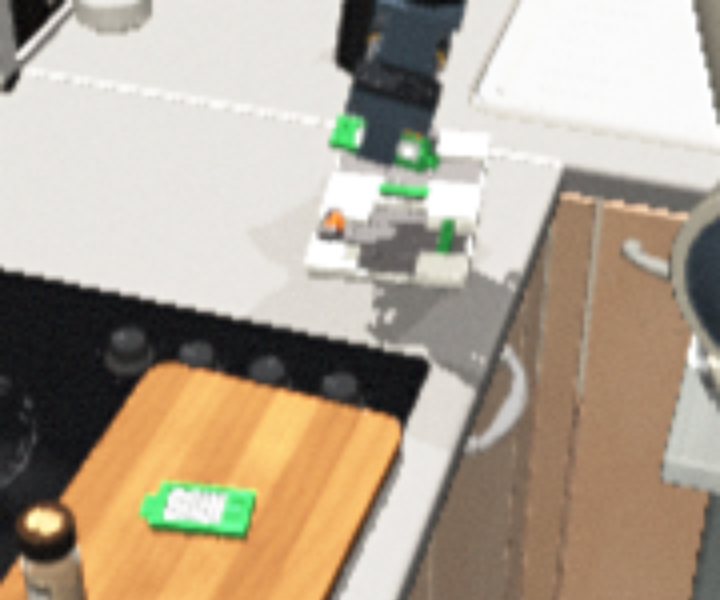

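The picture shows the slicer held above the tray at (385,140), tongue toward the robot and tipped down. Now I'll descend and feel forward.

```bash
cat > feel.py <<'E'
from job import *
def insert(n,TH=13.5,back=.014):
    j=Job(n).load();a=j.stop-back
    f0=obs()["force"]
    p,_=j.pose(a,.030,TH);arm.move_l(p,feed=.12)
    for z in np.arange(.027,.0100,-.003):
        p,_=j.pose(a,z,TH);arm.move_l(p,feed=.05);o=obs();f=o["force"]-f0
        if np.linalg.norm(f)>8: show(f"contact z {z}",f0);return
    show("down",f0);log=[]
    while a<j.stop+.008:
        a+=.001;p,_=j.pose(a,.0100,TH);arm.move_l(p,feed=.03);f=obs()["force"]-f0
        log.append((round((a-j.stop)*1000,1),round(-f@j.d,1),round(f[2],1)))
        if -f@j.d>6 or np.linalg.norm(f)>20: break
    print(log);json.dump([a,f0.tolist()],open(n+".a","w"));show("end",f0)
if __name__=="__main__":
    import sys;insert(sys.argv[1])
E
python3 feel.py slicer
```

```text
down t 20.82 F [-0.7 -0.5  0. ] w 0.0437 ee [ 0.4562 -0.0455  0.0398]
[(-13.0, np.float64(-0.7), np.float64(0.1)), (-12.0, np.float64(-0.1), np.float64(-0.4)), (-11.0, np.float64(-1.2), np.float64(0.6)), (-10.0, np.float64(-1.2), np.float64(-0.2)), (-9.0, np.float64(-1.4), np.float64(-0.6)), (-8.0, np.float64(0.3), np.float64(0.5)), (-7.0, np.float64(-1.7), np.float64(0.0)), (-6.0, np.float64(-1.3), np.float64(-0.1)), (-5.0, np.float64(-1.0), np.float64(1.0)), (-4.0, np.float64(-1.5), np.float64(-0.3)), (-3.0, np.float64(1.3), np.float64(0.3)), (-2.0, np.float64(7.1), np.float64(1.0))]
end t 23.82 F [6.5 4.3 1. ] w 0.0437 ee [ 0.4455 -0.0476  0.0382]
```

The tongue stopped within 2 mm of the seen position. I'll back off slightly and lay it down while watching the force.

```bash
cat > lay.py <<'E'
from job import *
import sys
def lay(n,TH=13.5,end=4.5):
    j=Job(n).load();a,f0=json.load(open(n+".a"));f0=np.array(f0);ac=a-.0010
    log=[]
    for th in np.arange(TH-1.5,end-.01,-1.5):
        z=.0085+(th-end)/(TH-end)*.0015
        p,T=j.pose(ac,z,th);arm.move_l(p,T,feed=.03);o=obs();f=o["force"]-f0
        log.append((float(th),f.round(1).tolist()))
        if np.linalg.norm(f)>18: break
    print(log);show("laid",f0)
    hand.grip(.056);arm.sleep(.1);show("released",f0)
    p=obs()["ee_pos"];arm.move_l(p-obs()["tool_rot"][:,2]*.05,feed=.15)
lay(sys.argv[1])
im=optics.snapshot("side");cv2.imwrite("pics/s2.png",cv2.resize(im[140:240,200:330],(780,600),interpolation=cv2.INTER_CUBIC)[:,:,::-1])
E
python3 lay.py slicer
```

```text
[(12.0, [2.2, -1.8, 0.6]), (10.5, [1.7, -1.4, 1.2]), (9.0, [2.2, -1.2, 1.0]), (7.5, [3.0, -0.3, 0.5]), (6.0, [2.1, -2.9, 1.7]), (4.5, [2.2, -1.6, 0.1])]
laid t 25.33 F [ 2.2 -1.6  0.1] w 0.0432 ee [ 0.449  -0.0465  0.0279]
released t 25.84 F [-1.5  0.3  1.1] w 0.056 ee [ 0.4489 -0.0466  0.028 ]
```

View pics/s2.png

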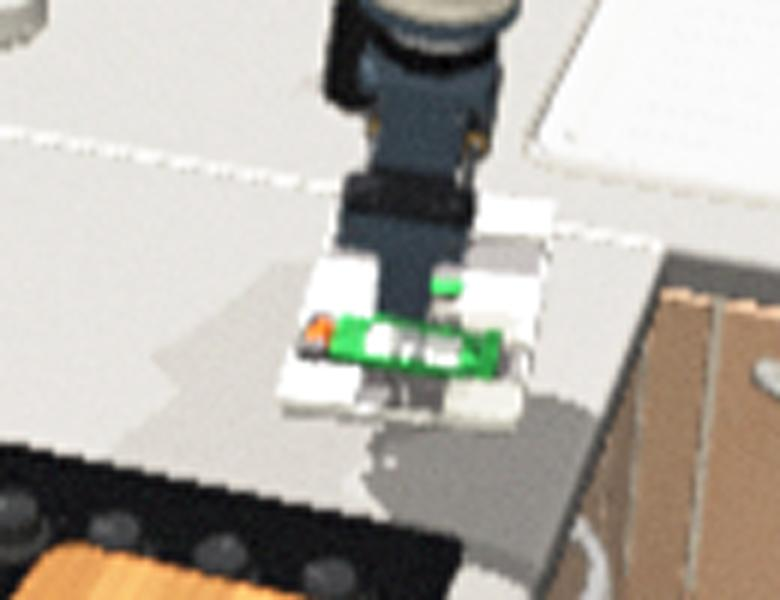

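The slicer is in the long compartment with its tongue at the lip (490,355) and its pad end at the catch (320,335). Now I'll press the pad with closed fingertips.

```bash
cat > press.py <<'E'
from job import *
import sys
def press(n):
    j=Job(n)
    off=-(.4796-.4766)-.0135   # centre of closed tips relative to nose edge, along -d
    nose=-.3786-.1010          # a of nose edge for slicer: stop-(12.5+92-3.5)mm
    if n=="grater": nose=j.stop-.0850
    a=nose-off
    c=j.tip(a,0);T=down(TY+90 if n=="slicer" else TY)
    hand.grip(0.0);
    print("press at",c.round(4))
    arm.move_to(c+[0,0,.10],T);arm.sleep(.15);f0=obs()["force"]
    arm.move_l(c+[0,0,.052],feed=.15);log=[]
    for zt in np.arange(.037,.0155,-.001):
        arm.move_l(c+[0,0,zt+.014],feed=.03);o=obs();f=o["force"]-f0
        log.append((round(zt*1000,1),round(float(f[2]),1),round(float(o["ee_pos"][2]*1000-14),1)))
        if f[2]>26 or np.hypot(f[0],f[1])>20: break
    print(log);show("pressed",f0)
    arm.move_l(c+[0,0,.12],feed=.2)
press(sys.argv[1])
E
python3 press.py slicer
```

```text
press at [ 0.4746 -0.0428  0.    ]
[(np.float64(37.0), -0.5, 37.7), (np.float64(36.0), -0.4, 36.1), (np.float64(35.0), -0.8, 34.9), (np.float64(34.0), -0.2, 33.9), (np.float64(33.0), -1.2, 32.9), (np.float64(32.0), -0.4, 32.0), (np.float64(31.0), -0.6, 30.9), (np.float64(30.0), 0.2, 29.9), (np.float64(29.0), -0.3, 28.9), (np.float64(28.0), 0.5, 27.9), (np.float64(27.0), -0.2, 27.0), (np.float64(26.0), 0.5, 25.9), (np.float64(25.0), -0.7, 25.0), (np.float64(24.0), 0.8, 24.0), (np.float64(23.0), 0.1, 23.0), (np.float64(22.0), 0.4, 21.9), (np.float64(21.0), 0.5, 21.0), (np.float64(20.0), 0.3, 19.9), (np.float64(19.0), -0.9, 18.9), (np.float64(18.0), -0.7, 17.9), (np.float64(17.0), 7.1, 17.2), (np.float64(16.0), 31.0, 17.0)]
pressed t 34.79 F [-5.2  1.6 31. ] w 0.0005 ee [ 0.4747 -0.0428  0.031 ]
```

Contact came at z = 17 mm, which is the seated height. I'll check the catch from above on the way to the grater.

Run:
```python
from fit import *
from job import show
arm.move_to(np.array([.45,-.13,.19]),down(60));arm.sleep(.1)
c=optics.get_calibration("wrist");im=optics.snapshot("wrist")
T=(.33,-.24,.22,.3)
for r in rects(colour(ortho(c,im,.0265,*T),(5,150,80),(18,255,255)),T[0],T[1],T[3],150): print("catch",r[0].round(4),round(r[1],1),r[2].round(1))
for r in rects(colour(ortho(c,im,.017,*T),(45,80,30),(80,255,255)),T[0],T[1],T[3],300): print("green",r[0].round(4),round(r[1],1),r[2].round(1))
o=ortho(c,im,.017,.36,-.10,.17,.11);cv2.imwrite("pics/chk.png",cv2.resize(o,(780,505),interpolation=cv2.INTER_CUBIC)[:,:,::-1])
show("")
```

```text
catch [ 0.4664 -0.203 ] 7.1 [15.8 19. ]
catch [ 0.5007 -0.0387] -81.0 [13.9 18.2]
green [ 0.4525 -0.1154] 8.6 [12.  52.7]
green [ 0.4397 -0.0478] 8.4 [ 52.7 107.1]
 t 36.09 F [-0.2 -0.4  0.7] w 0.0002 ee [ 0.4496 -0.129   0.1887]
```

View pics/chk.png

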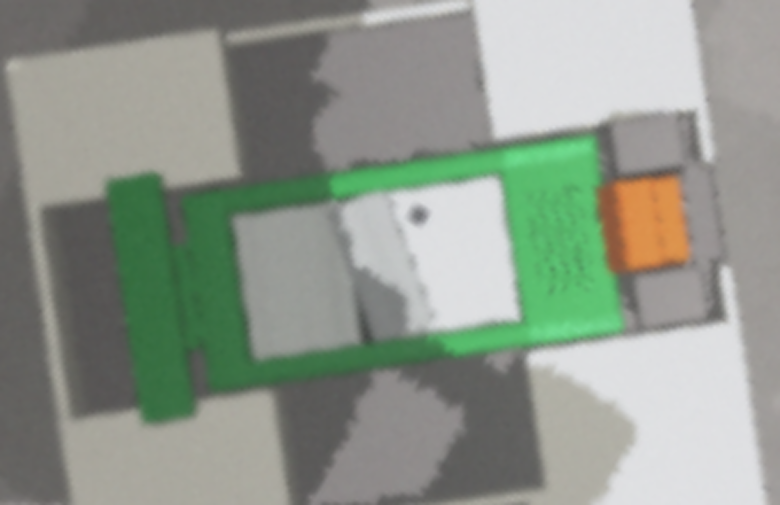

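The frame lies flat with its tongue under the lip. The orange nose at (606,228) overlaps the pad end by only about 0.6 mm though, so the catch may not be fully back. I'll press again nearer the end with a slightly tilted finger edge.

```bash
cat > press2.py <<'E'
from job import *
PHI=6
def press2(n,z0,lo=.0155,fmax=35):
    j=Job(n);a=j.stop-(.0994 if n=="slicer" else .0834)
    D=down(TY+90 if n=="slicer" else TY);R=Rn.from_rotvec(D[:,0]*np.deg2rad(PHI)).as_matrix()@D
    P=lambda z:j.tip(a,z)-R@[0,.0135,.014]
    arm.move_to(P(.07),R);arm.sleep(.1);f0=obs()["force"];arm.move_l(P(z0),feed=.12);log=[]
    for z in np.arange(z0-.001,lo-.0001,-.001):
        arm.move_l(P(z),feed=.04);o=obs();f=o["force"]-f0
        log.append((round(float(z)*1000,1),f.round(1).tolist()))
        if f[2]>fmax or np.hypot(f[0],f[1])>20: break
    print(log);show("pressed",f0)
    arm.move_l(P(.10),feed=.25)
E
python3 - <<'E'
from press2 import *
press2("slicer",.022,.0150)
import cv2
im=optics.snapshot("side");show("end")
E
```

```text
[(21.0, [0.4, 0.7, 0.8]), (20.0, [-0.4, 0.7, 0.7]), (19.0, [0.6, 0.7, 1.6]), (18.0, [0.3, 0.7, 0.9]), (17.0, [0.2, 1.1, 0.4]), (16.0, [-0.4, 1.6, 8.6]), (15.0, [-3.0, 1.5, 26.2])]
pressed t 39.11 F [-3.   1.5 26.2] w -0.0001 ee [ 0.4777 -0.0424  0.0312]
end t 39.65 F [-0.1 -0.1 -0.4] w 0.0004 ee [ 0.4772 -0.0423  0.1149]
```

There was no contact above 17 mm even 3 mm from the end, so the slicer is fully down. On to the grater.

Run:
```python
from job import *
j=Job("grater");j.grasp()
TH=13.5;a0=j.stop-.0135
p,T=j.pose(a0,.06,TH);arm.move_to(p,T);arm.sleep(.1);show("above")
f0=obs()["force"]
for z in (.028,.018,.0105):
    p,_=j.pose(a0,z,TH);arm.move_l(p,feed=.06);o=show(f"z{z}",f0)
    if np.linalg.norm(o["force"]-f0)>8: raise SystemExit("contact")
a=a0;log=[]
p,_=j.pose(a:=j.stop-.006,.0100,TH);arm.move_l(p,feed=.02);show("under",f0)
while a<j.stop+.006:
    a+=.001;p,_=j.pose(a,.0100,TH);arm.move_l(p,feed=.03);f=obs()["force"]-f0
    log.append((round((a-j.stop)*1000,1),f.round(1).tolist()))
    if -f@j.d>6 or np.linalg.norm(f)>20: break
print(log);json.dump([a,f0.tolist()],open("grater.a","w"));show("end",f0)
```

```text
grip w 0.04358117544604264 F 30.00023514032364 ee [0.4742 0.3577 0.0431]
above t 46.97 F [ 0.5  0.4 -0.4] w 0.0438 ee [ 0.4614 -0.1701  0.0861]
z0.028 t 47.65 F [-0.1 -0.8  0.1] w 0.0437 ee [ 0.4611 -0.1706  0.054 ]
z0.018 t 47.97 F [-1.9 -0.6 -1.1] w 0.0434 ee [ 0.4609 -0.1705  0.0437]
z0.0105 t 48.24 F [-0.2 -0.6 -0.4] w 0.0435 ee [ 0.4611 -0.1705  0.0362]
under t 48.77 F [ 0.1 -0.  -0.7] w 0.0438 ee [ 0.4601 -0.163   0.0362]
[(-5.0, [-0.1, -0.7, -0.5]), (-4.0, [-0.5, -0.0, 0.7]), (-3.0, [-0.2, 0.3, -0.5]), (-2.0, [-0.5, -0.8, -0.1]), (-1.0, [-1.5, -6.7, 0.7])]
end t 50.02 F [-1.5 -6.7  0.7] w 0.0434 ee [ 0.4594 -0.1586  0.0362]
```

```bash
python3 lay.py grater
python3 - <<'E'
from press2 import *
hand.grip(0.0)
press2("grater",.030,.0150)
E
```

```text
[(12.0, [0.3, 0.3, -0.4]), (10.5, [0.9, 0.1, -0.7]), (9.0, [1.0, -0.3, -0.6]), (7.5, [2.4, 1.4, -0.2]), (6.0, [3.8, 3.0, -1.0]), (4.5, [4.1, 3.3, -1.3])]
laid t 51.52 F [ 4.1  3.3 -1.3] w 0.0438 ee [ 0.4599 -0.1628  0.0273]
released t 52.02 F [-0.6 -0.   0.2] w 0.0562 ee [ 0.4599 -0.1627  0.0274]
[(29.0, [-0.2, 0.6, -0.6]), (28.0, [-0.7, 0.2, -1.6]), (27.0, [0.2, 0.6, -0.6]), (26.0, [0.4, 0.2, -0.8]), (25.0, [-0.2, -0.0, -1.3]), (24.0, [-0.7, -0.2, 0.2]), (23.0, [-0.0, 0.9, 0.2]), (22.0, [-0.6, 0.2, -0.2]), (21.0, [-0.1, 0.8, 0.3]), (20.0, [-0.5, 0.6, 0.1]), (19.0, [-0.4, -0.1, 0.3]), (18.0, [0.2, -0.0, 0.3]), (17.0, [0.3, 0.1, 0.1]), (16.0, [-1.6, 0.9, 7.5]), (15.0, [-4.1, 1.4, 25.6])]
pressed t 59.03 F [-4.1  1.4 25.6] w 0.0009 ee [ 0.4632 -0.1842  0.0313]
```

I'll take the same view as before loading (t1), so the catch positions compare directly.

Run:
```python
from fit import *
from job import show
arm.move_to(np.array([.44,-.13,.24]),down(90));arm.sleep(.15)
c=optics.get_calibration("wrist");im=optics.snapshot("wrist");out["e1"]=(c,im,{});pickle.dump(out,open("look.pkl","wb"))
T=(.33,-.24,.22,.3)
for k in ("t1","e1"):
    c,im,_=out[k]
    for r in rects(colour(ortho(c,im,.0265,*T),(5,150,80),(18,255,255)),T[0],T[1],T[3],150): print(k,"catch",r[0].round(4),round(r[1],1),r[2].round(1))
    for r in rects(colour(ortho(c,im,.019,*T),(45,80,30),(80,255,255)),T[0],T[1],T[3],300): print(k,"green",r[0].round(4),round(r[1],1),r[2].round(1))
    # orange centroid in raw pixels
    m=colour(im,(5,150,80),(18,255,255));n,l,s,ce=cv2.connectedComponentsWithStats(m)
    print([(ce[i].round(2).tolist(),s[i].tolist()) for i in range(1,n) if s[i,4]>30 and 200<ce[i][0]<340])
s=lambda i:cv2.resize(i[60:250,190:340],(395,500),interpolation=cv2.INTER_CUBIC)
cv2.imwrite("pics/cmp.png",np.hstack([s(out["t1"][1]),s(out["e1"][1])])[:,:,::-1]);show("")
```

```text
t1 catch [ 0.466  -0.2031] 7.6 [15.  17.4]
t1 catch [ 0.4987 -0.039 ] -80.5 [15.7 17.9]
t1 green [ 0.4527 -0.1152] 8.5 [12.3 52.9]
t1 green [ 0.393  -0.0548] -81.5 [11.5 52.2]
[([308.92, 99.34], [302, 92, 14, 15, 170]), ([280.23, 223.62], [274, 218, 14, 12, 128])]
e1 catch [ 0.4675 -0.203 ] -80.5 [15.  15.3]
e1 catch [ 0.4989 -0.0389] -78.7 [15.7 18.1]
e1 green [ 0.4585 -0.1542] -81.5 [52.9 91.1]
e1 green [ 0.4398 -0.0481] 8.3 [ 52.3 106.4]
[([309.33, 98.69], [302, 92, 15, 15, 170]), ([282.35, 222.88], [276, 218, 13, 11, 108])]
 t 60.9 F [-0.6 -0.9 -0.2] w 0.0004 ee [ 0.4399 -0.1301  0.2395]
```

View pics/cmp.png

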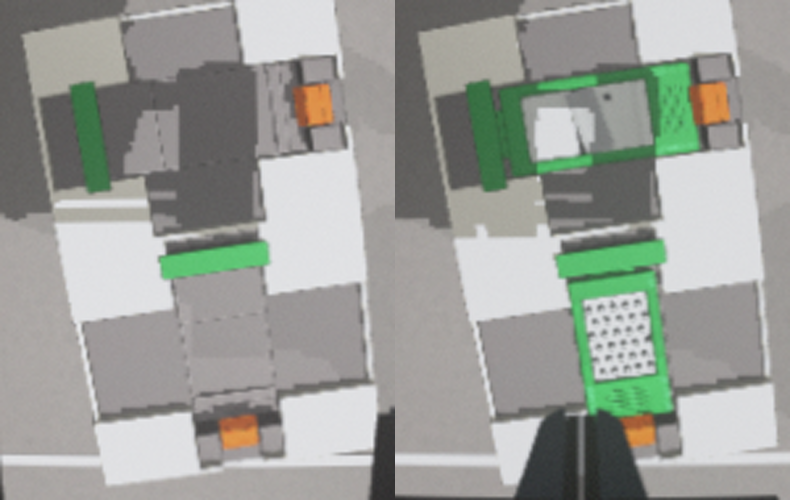

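The comparison shows the slicer in the top compartment and the grater in the lower one, both flat with tongues at their lips. Both orange catches are where they were when empty: (712,102) and (638,432), within about 0.2 mm along their travel. I'll hand it in.

```bash
python3 -c "
from rig import arm
print(arm.sign_off())"
```

```text
the job is handed in; nothing more can be done
None
```

I handed the job in at about 61 s: both inserts lie flat in their compartments with tongues under the lips, and both catches look back at rest in the last picture; no snap showed in the press forces, and the sign-off gave no verdict.

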